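# Open the syrup strainer

### The job

Open the syrup strainer for washing: press its round cover down into the slanted collar, and only then turn it, without forcing it, a quarter turn counter-clockwise (seen looking onto the cover) until its lugs reach the gaps, and lift it off. Lay the cover flat in the shallow steel tray with its grip bar upwards, setting it down gently, and leave it there. Leave the copper moulds where they are.

Things in the scene. Friction and masses are not known exactly. Their poses are not given: they have to be found in the camera images.
- cover: Round steel bayonet cover: disc 94 mm wide, 12 thick; two opposite lugs at its foot (20 wide, 6 thick, reaching 56 from the centre); on top a grip bar 70 long, 16 wide, 34 high (its top 46 above the underside). About 0.35 kg. Origin: centre of the flat underside; z: out of its top along its axis; x: along the bar, to a lug (same after a half turn). At first locked in the collar.
- strainer: Fixed: low pipe on a base plate, with a slanted round branch that ends in the collar holding the cover. Origin on the table straight below the collar's centre, z up. The branch (and the locked cover's z) leans 30 degrees from z towards the strainer's -x, roughly to the robot. The pipe, 52 mm thick, top 76 mm high, runs along x from -50 to +204 mm. Locked, the bar lies along y.
- collar (a point): Collar's centre, 165 mm above the table, level with the underside of its flange; the locked cover's origin is 6 mm below it along the axis. Collar 132 mm wide outside; its inward flange, 5 mm thick with a 100 mm opening, holds the lugs down; its top is 1 mm below the locked cover's top face. Once the lugs are in the gaps, the cover lifts out along its axis and is clear after 20 mm.
- gap (a point): Middle of the lower of two gaps in the flange, each 44 degrees wide, at the -x and +x sides of the collar, on the strainer's slope line. From locked, the lugs turn 90 degrees counter-clockwise (looking onto the cover) to reach them; a stop follows about 8 degrees later. Turning clockwise is blocked at once.
- seal (a joint): Slide of the spring plate under the cover, m: about 0 while locked, grows as the cover is pressed, at most 0.009. It pushes up with 8 N locked, plus 1 N per mm. Each lug sits behind a 4 mm lip: press the cover at least 5 mm down its axis before turning, for the lips do not give; after 35 degrees of turn it is past the lip and need not be pressed.
- tray: Shallow open dark-steel tray, fixed, 240 mm long (its x) by 190 mm wide (its y), walls 22 mm high and 4 mm thick, floor 4 mm thick. To the left or the right of the strainer. Origin: centre of its underside.
- mould_stack: Bystander: three stacked copper fan-shaped moulds, about 75 mm by 125 mm, 36 mm high, on the side away from the tray. Origin near the centre of the underside.
- mould_a: Bystander: a copper fan-shaped mould about 75 mm by 125 mm, 12 mm high, lying between the robot and the strainer. Origin near the centre of the underside.
- mould_b: Bystander: another such mould, beyond the strainer. Origin near the centre of the underside.
Not all that is in view belongs to the job. Leave any green look-alike of the cover alone.

How it is judged:
On the way, in this order (a step that is already met when the one before it is completed fails the run):
1. the cover has been pressed at least 4 mm down before it is turned past the lips (30 degrees) (value of joint seal above 0.004 m and angle between the x axis of cover and the y axis of strainer, either way round below 0.52 rad), for 0.1 s.
2. the cover, still in the collar, has been turned about a quarter turn (at least 75 degrees) (angle between the x axis of cover and the y axis of strainer, either way round above 1.31 rad and distance between cover and collar below 0.02 m), for 0.1 s.
3. the cover has been lifted clear of the collar (50 mm) (distance between cover and collar above 0.05 m), for 0.1 s.
At the end, for the whole second after the job is handed in: The cover lies flat on the tray's floor, wholly inside its walls, grip bar up (within 0.1 rad), at rest: its underside's centre within 70 mm of the tray's centre along the tray's length, 46 mm across it, and less than 8 mm above the tray's underside (x of cover in the frame of tray between -0.07 and 0.07 m and y of cover in the frame of tray between -0.046 and 0.046 m and z of cover in the frame of tray below 0.008 m and angle between cover's own z axis and vertical below 0.1 rad and linear speed of cover below 0.02 m/s); the robot touches nothing.
It fails at once if the cover is forced against the strainer (over 90 N) (contact force between cover and strainer above 90 N).
It fails at once if the cover is dropped or banged into the tray (over 60 N) (contact force between cover and tray above 60 N).
It fails at once if a copper mould is moved more than 30 mm (distance of any of mould_stack, mould_a, mould_b from where it was at the start of the episode above 0.03 m).
It also fails if it takes over 45 s, if anything falls off the work surface, if the arm or the gripper's body presses on something with over 40 N, if the wrist force passes 120 N, or if a joint passes its speed limit or range.

### The arm

A 7-joint arm with a two-finger parallel gripper is mounted at the origin on the work surface. World frame = base frame: x ahead of the robot, y to its left, z up, the work surface at z = 0. Lengths are in m, angles in rad, forces in N, time in s.
With the tool pointing down it reaches from about 0.425 to 0.925 m from the base axis. Payload 6.8 kg.
Tool frame: the origin (TCP) lies at the very end of the fingers, on their centre line; the grasp point (between the pads) lies 19 mm behind it; z points along the fingers, y is the direction in which the jaws open and shut (so a half turn about z gives the same grasp; the last joint's range is limited). The gripper opens to 85 mm and grips with 20 to 120 N. Pads are 22 mm wide; open, the fingers measure 114 mm over their backs; the gripper's body (76 mm by 85 mm) begins 54 mm behind the grasp point. The pads swing forward as they close: fully open they stand 13 mm farther back than shut.
Start: joints at [-1.373, 0.477, 0.022, 1.555, -0.011, 1.109, -0.083], TCP at [0.203, 0.644, 0.231] pointing down, gripper open.
Joint ranges: [-2.96, 2.96], [-0.34, 2.1], [-1.41, 1.46], [0.24, 2.44], [-1.37, 4.51], [0.17, 1.92], [-2.96, 2.96]. Speed limits (rad/s): [2.39, 2.39, 3.14, 3.14, 3.14, 3.14, 3.14].

### API

Orientations are given as a rotation vector (axis times angle).
In Python, from bench import monitor, viewer, job gives the robot as it stands. The module is installed in compiled form; this text tells all that it offers.
- The arm moves only by the tool drive_tool, never from a script. Its argument "commands" is a list of rows, each an object with "linear": the shift along the tool's x, y, z in m, a list of three; "dr": the turn, a rotation vector about the tool's x, y, z in degrees, a list of three; "jaw": the closure, from 0 (fully open) to 1 (shut). A call has 1 to 8 rows; each row shifts and turns the pose as measured when the row begins, along the tool's axes as they then stand; what a row does not reach is not made up. A row lasts 1/8 s, in which the tool goes at most 62.5 mm and 10.7 degrees, less where a joint would pass 70% of its speed; a pose out of reach is approached as far as the arm can. A call is refused whole if a number of a shift passes 0.0625 or a number of a turn 10.7, either way. A call with a gripper value outside its range is refused whole. The fingers move at their own pace and stop on an object; "force" is the grip in N (left out, the last holds). Time passes only in rows, so rows that do not move let the fingers close. It gives the time, the measured TCP pose, the force and the opening at its end, in the units of the state.
- monitor.get_obs(): the state, without advancing time (a new reading comes with each control period).
- viewer.grab_frame(name): name is "side" or "top" or "wrist"; returns the picture (480x640x3 uint8, red, green, blue); there is no depth.
- viewer.calibration(name): a dict with "K" (3x3 intrinsics, pixels), "k1" (the pictures are not rectified: a ray, as slopes to the right and down, at radius r is drawn at 1 + k1 r^2 times it, then the intrinsics apply), "R" (3x3) and "t" (3): a world point X has camera coordinates R X + t. Camera axes: x right, y down, z forward; pixel columns grow to the right and rows downward; lengths in m; the calibration is good to about 2 mm. A picture is of the moment at which its call begins: read the wrist's pose just before it. calibration takes no time and is no camera call; for the wrist camera it gives the pose at the moment of the call.
- job.hand_in(): hands the job in, once; it reports no verdict.
The state is a dict: "clock": time; "joints": joint angles; "qvel": joint speeds; "tau": joint torques, N m; "tcp_pos": TCP position; "orientation": TCP orientation; "contact_force": force on the tool from outside, world axes, zero at the start; "moment": the same for the moment, N m; "grip_width": finger opening in m.
Only numpy, scipy, OpenCV 4.12 (cv2) and the standard library are available. Lean on these libraries where they do the work, as an engineer would, in place of code of your own. Each camera call takes 0.05 s, during which the arm holds its last target.

## Working session

There is one attempt and no reset: what is moved stays moved. The work goes in short steps, Python scripts to look and compute and a tool call to move; the robot and the scene stay as the last step left them, time stands still between calls to the robot, and variables do not carry over. Pictures are saved under pics/ and viewed, and the job is handed in when it is done.

Besides the shell and the picture viewer there is one more tool, called after "Call:" by a JSON object that holds its "fn" and its "kwargs", one argument or row to a line. drive_tool: Moves the arm, as the interface text tells. Its arguments: {"type":"object","properties":{"commands":{"type":"array"},"force":{"type":"number"}},"required":["commands"]}

```bash
mkdir -p pics; ls
python3 - <<'E'
from bench import monitor, viewer, job
import cv2
print(monitor.get_obs())
for n in ("side","top"):
    c=viewer.calibration(n); print(n,c)
    cv2.imwrite(f"pics/{n}0.png",viewer.grab_frame(n)[:,:,::-1])
E
```

```text
pics
{'clock': 0.0, 'joints': array([-1.37310324,  0.47780989,  0.02232532,  1.55645241, -0.01146008,
        1.10927747, -0.08308765]), 'qvel': array([-0.00053139,  0.00030532,  0.00132023,  0.00023702,  0.00059353,
       -0.0004384 ,  0.00080334]), 'tau': array([ 2.14898392e-05, -5.96457589e+01,  1.60799168e+00, -2.81193101e+01,
        1.23925443e-02,  9.61483049e-03,  1.19508738e-05]), 'tcp_pos': array([0.2030484 , 0.64312163, 0.23031847]), 'orientation': array([-4.78351670e-01, -3.10484525e+00,  2.85175678e-03]), 'contact_force': array([ 0.30268679, -0.25826009,  0.35270747]), 'moment': array([ 0.00175527,  0.04888514, -0.00496236]), 'grip_width': 0.08555202555773928}
side {'K': array([[508.11990333,   0.        , 312.61257501],
       [  0.        , 508.11990333, 243.1500177 ],
       [  0.        ,   0.        ,   1.        ]]), 'k1': -0.04705332236830836, 'R': array([[ 9.16693240e-01, -3.99591100e-01, -6.75963246e-04],
       [-2.32245570e-01, -5.31411402e-01, -8.14655704e-01],
       [ 3.25169955e-01,  7.46946366e-01, -5.79944503e-01]]), 't': array([-0.47308233,  0.21828052,  0.8773155 ])}
top {'K': array([[495.25873858,   0.        , 311.34753272],
       [  0.        , 495.25873858, 243.04004089],
       [  0.        ,   0.        ,   1.        ]]), 'k1': -0.030550258561217486, 'R': array([[-0.00960234, -0.99990505, -0.00988346],
       [-0.99560662,  0.01048076, -0.09304627],
       [ 0.09314102,  0.00894657, -0.99561273]]), 't': array([0.02433121, 0.56217598, 1.12401531])}
```

View pics/side0.png

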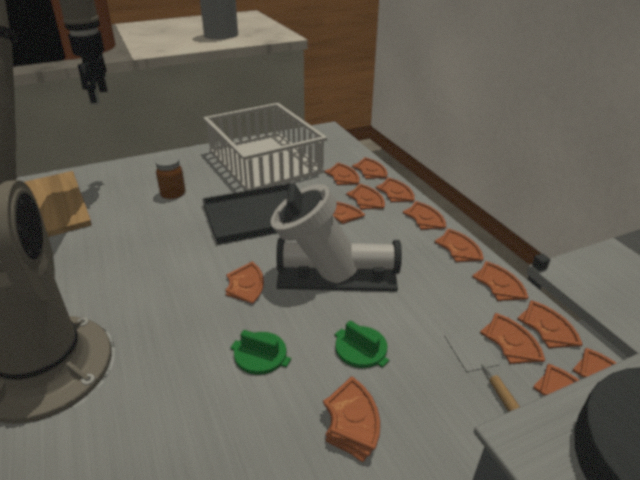

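View pics/top0.png

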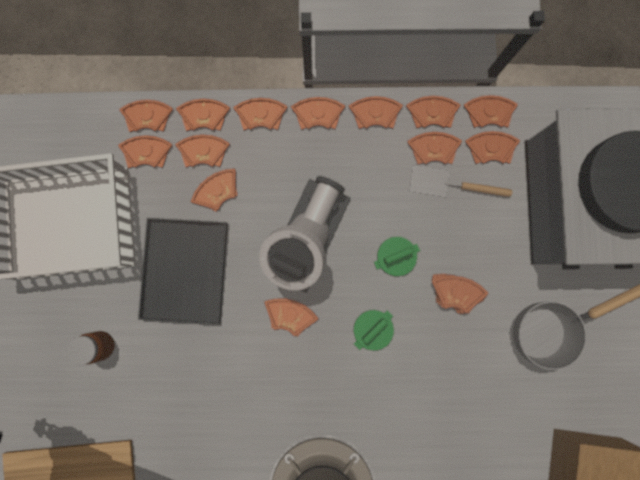

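Top view: the strainer's collar is at about (292,262), with the dark cover in it. The tray is at (184,271) on the left, and the green look-alikes at (397,257) and (374,330) stay untouched. I'll enlarge the crops.

Run:
```python
import cv2
a=cv2.imread('pics/top0.png')[160:340,130:370]; b=cv2.imread('pics/side0.png')[170:300,200:410]
def g(a,s): 
    a=cv2.resize(a,None,fx=s,fy=s,interpolation=cv2.INTER_CUBIC); return cv2.convertScaleAbs(a,alpha=1.6,beta=15)
cv2.imwrite('pics/topc.png',g(a,3.3)); cv2.imwrite('pics/sidec.png',g(b,3.8))
```

```text
(no output)
```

View pics/topc.png

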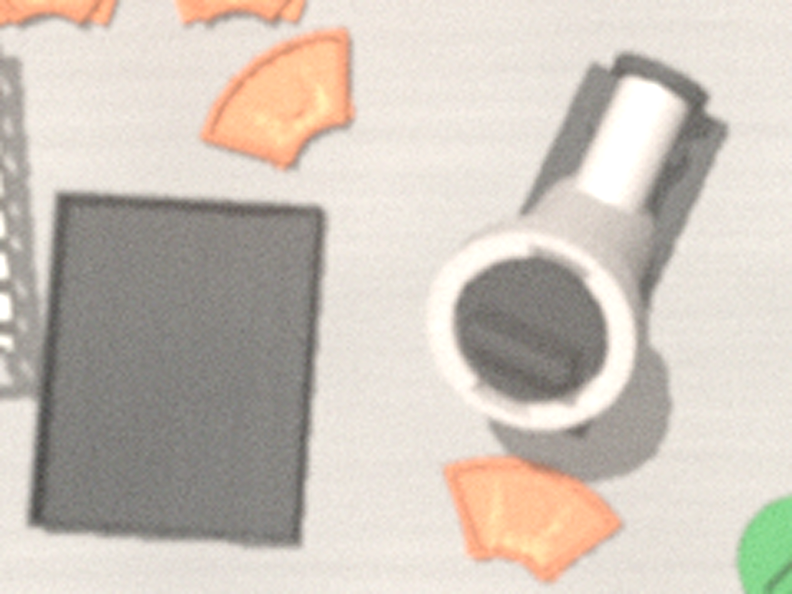

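View pics/sidec.png

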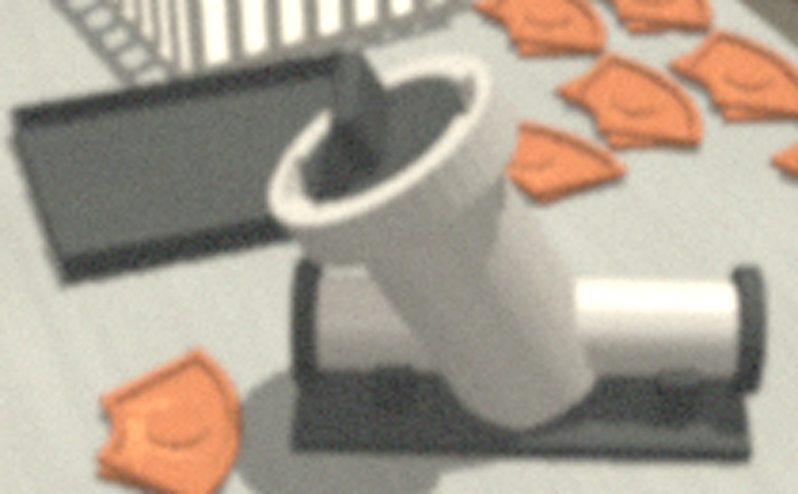

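```bash
cat > h.py <<'E'
import numpy as np, cv2
from scipy.spatial.transform import Rotation as Rot
from scipy.optimize import least_squares
from bench import monitor, viewer, job
def proj(c,X):
    X=np.atleast_2d(X); p=X@np.array(c['R']).T+c['t']; s=p[:,:2]/p[:,2:]
    s=s*(1+c['k1']*(s**2).sum(1,keepdims=True)); return s@np.array(c['K'])[:2,:2].T+np.array(c['K'])[:2,2]
def hit(c,uv,z):
    uv=np.atleast_2d(uv).astype(float); out=[]
    for q in uv:
        d=(q-c['K'][:2,2])/np.array([c['K'][0,0],c['K'][1,1]]); s=d.copy()
        for _ in range(20): s=d/(1+c['k1']*(s@s))
        r=c['R'].T@np.array([*s,1]); o=-c['R'].T@c['t']; out.append(o+r*(z-o[2])/r[2])
    return np.array(out)
def frame(x,y,yaw):
    S=Rot.from_euler('z',yaw).as_matrix(); C=S@Rot.from_euler('y',-30,degrees=True).as_matrix()
    return S,C,np.array([x,y,.165])   # C columns: slope-x, y, axis
def circ(p,r,h,n=180):
    S,C,o=frame(*p); a=np.linspace(0,2*np.pi,n,endpoint=False)
    return o+np.c_[r*np.cos(a),r*np.sin(a),h+0*a]@C.T
def draw(name,img,p,pts,fn,crop,s):
    c=viewer.calibration(name) if isinstance(name,str) else name
    x0,y0,x1,y1=crop; im=cv2.resize(img[y0:y1,x0:x1],None,fx=s,fy=s,interpolation=cv2.INTER_CUBIC); im=cv2.convertScaleAbs(im,alpha=1.6,beta=15)
    for P,col in pts:
        for u in proj(c,P): cv2.circle(im,tuple(int(v) for v in (u-[x0,y0]+.5)*s),1,col,-1)
    cv2.imwrite(fn,im)
def bar(p,ang=0,dz=-.006):
    S,C,o=frame(*p); a=np.linspace(-.035,.035,40); L=[]
    Q=C@Rot.from_euler('z',90+ang,degrees=True).as_matrix()
    for sy in(-.008,.008): L.append(np.c_[a,0*a+sy,0*a+.046])
    b=np.linspace(-.008,.008,10)
    for sx in(-.035,.035): L.append(np.c_[0*b+sx,b,0*b+.046])
    return o+C[:,2]*dz+np.vstack(L)@Q.T
E
python3 - <<'E'
from h import *
T=viewer.calibration('top');S=viewer.calibration('side')
t=np.array([[428,318],[636,325],[515,228],[545,430],[465,395],[600,255]])/3.3+[130,160]-.3
s=np.array([[268,190],[310,228],[490,80],[390,200],[455,57]])/3.8+[200,170]-.3
capt=np.array([[660,75]])/3.3+[130,160]
def res(p):
    q=circ(p,.066,.005,720); r=[]
    for c,pt in((T,t),(S,s)):
        u=proj(c,q)
        for k in pt: r.append(np.min(np.hypot(*(u-k).T)))
    St,C,o=frame(*p); top=np.array([p[0],p[1],0])+St@[.2,0,.076]
    e=proj(T,top)[0]-capt[0]; return r+list(e)
g=hit(T,[[292,262]],.165)[0]; print(g)
best=min((least_squares(res,[g[0],g[1],y]) for y in(-.6,-.3,0,.3)),key=lambda r:r.cost)
p=best.x; print(p,np.degrees(p[2]),best.fun.round(1))
it=cv2.imread('pics/top0.png'); is_=cv2.imread('pics/side0.png')
pts=[(circ(p,.066,.005),(0,0,255)),(circ(p,.050,.005),(255,0,0)),(bar(p),(0,200,0))]
draw('top',it,p,pts,'pics/o1.png',(200,170,370,330),4); draw('side',is_,p,pts,'pics/o2.png',(250,170,410,300),4.5)
tr=np.array([[58,195],[322,208],[300,545],[32,523]])/3.3+[130,160]-.3
w=hit(T,tr,.022); print('tray',w,w.mean(0)); print(np.linalg.norm(w[0]-w[1]),np.linalg.norm(w[1]-w[2]))
d=w[0]-w[3]+w[1]-w[2]; print('tray len yaw',np.degrees(np.arctan2(d[1],d[0])))
E
```

```text
[0.51108084 0.0571742  0.165     ]
[ 0.51645513  0.05879493 -0.44271013] -25.365421985853366 [ 0.1  0.4  1.1  0.5  0.5  1.8  0.9  0.3  0.2  0.5  0.2  0.8 -1.6]
tray [[0.6243012  0.40506952 0.022     ]
 [0.61273969 0.21553708 0.022     ]
 [0.37565789 0.22962805 0.022     ]
 [0.39213862 0.41877869 0.022     ]] [0.50120935 0.31725333 0.022     ]
0.18988473549050183 0.23750017839490997
tray len yaw -3.3904953803027063
```

View pics/o1.png

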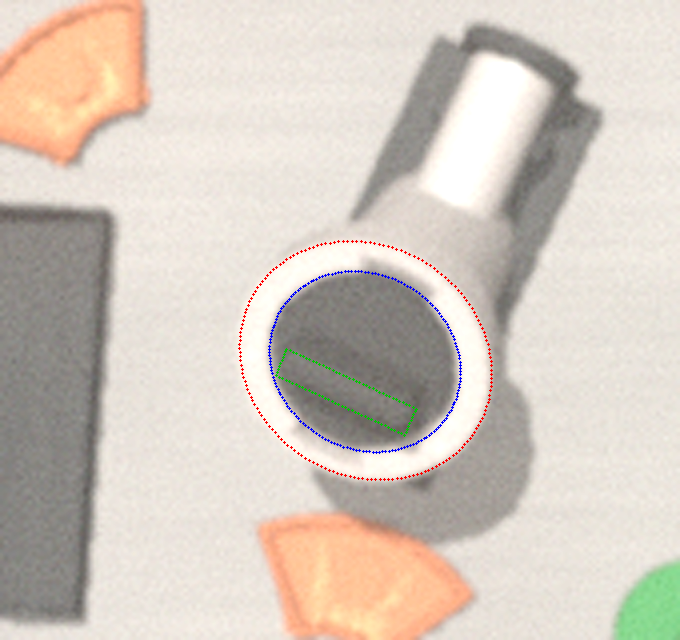

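View pics/o2.png

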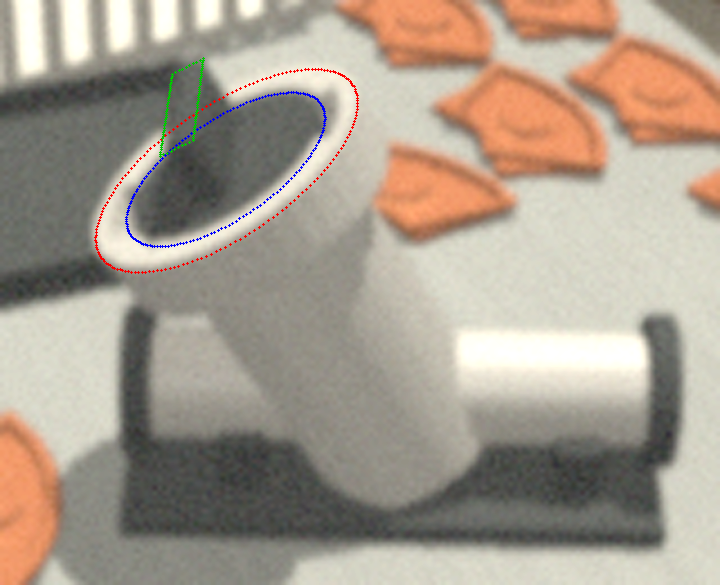

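```bash
cat >> h.py <<'E'
P0=np.array([.5165,.0588,-.4427])
def st():
    o=monitor.get_obs(); return np.array(o['tcp_pos']),Rot.from_rotvec(o['orientation']).as_matrix(),o
def toolR(p,turn=0):  # tool x along bar (+strainer y), z into cover; turn deg CCW of the cover
    S,C,o=frame(*p); R0=np.c_[C[:,1],C[:,0],-C[:,2]]
    return R0@Rot.from_euler('z',-turn,degrees=True).as_matrix()
def plan(wps,ns,p=None,R=None):
    if p is None: p,R,_=st()
    k=0
    for (tp,tR),n in zip(wps,ns):
        rv=Rot.from_matrix(R.T@tR).as_rotvec()/n; d=(np.array(tp)-p)/n
        for i in range(n):
            print(k,(R.T@d).round(4).tolist(),np.degrees(rv).round(2).tolist()); k+=1
            R=R@Rot.from_rotvec(rv).as_matrix()
        p=np.array(tp)
def rep():
    p,R,o=st(); print('t',o['clock'],'p',p.round(4),'j',np.round(o['joints'],2),'F',np.round(o['contact_force'],1),'M',np.round(o['moment'],2),'w',round(o['grip_width'],4)); return p,R,o
E
python3 - <<'E'
from h import *
S,C,o=frame(*P0); R=toolR(P0)
print(R, (o+C[:,2]*.014), o+C[:,2]*.134)
p,R0,_=st()
Rm=Rot.from_matrix(R0)*Rot.from_rotvec(Rot.from_matrix(R0.T@R).as_rotvec()*.5)
plan([([.44,.36,.36],Rm.as_matrix()),(o+C[:,2]*.134,R)],[7,7])
E
```

```text
[[ 0.42838074  0.78253911  0.45179917]
 [ 0.90359833 -0.3709886  -0.21419037]
 [ 0.          0.5        -0.8660254 ]] [0.51017481 0.06179867 0.17712436] [0.45595891 0.08750151 0.2810474 ]
0 [-0.0445, -0.0284, -0.0185] [-1.6, -1.82, 6.81]
1 [-0.0481, -0.0224, -0.0177] [-1.6, -1.82, 6.81]
2 [-0.0509, -0.016, -0.0167] [-1.6, -1.82, 6.81]
3 [-0.0529, -0.0094, -0.0154] [-1.6, -1.82, 6.81]
4 [-0.0541, -0.0026, -0.0138] [-1.6, -1.82, 6.81]
5 [-0.0544, 0.0042, -0.0121] [-1.6, -1.82, 6.81]
6 [-0.0539, 0.0109, -0.0102] [-1.6, -1.82, 6.81]
7 [-0.035, -0.017, 0.0116] [-1.6, -1.82, 6.81]
8 [-0.0364, -0.0131, 0.0123] [-1.6, -1.82, 6.81]
9 [-0.0373, -0.0091, 0.0132] [-1.6, -1.82, 6.81]
10 [-0.0377, -0.005, 0.0142] [-1.6, -1.82, 6.81]
11 [-0.0376, -0.0009, 0.0153] [-1.6, -1.82, 6.81]
12 [-0.037, 0.0031, 0.0165] [-1.6, -1.82, 6.81]
13 [-0.0358, 0.0069, 0.0178] [-1.6, -1.82, 6.81]
```

Call:
{"fn": "drive_tool", "kwargs": {
  "commands": [
    {"linear": [-0.0445,-0.0284,-0.0185],"dr": [-1.6,-1.8,6.8],"jaw": 0},
    {"linear": [-0.048,-0.0224,-0.0177],"dr": [-1.6,-1.8,6.8],"jaw": 0},
    {"linear": [-0.051,-0.016,-0.0167],"dr": [-1.6,-1.8,6.8],"jaw": 0},
    {"linear": [-0.053,-0.0094,-0.0154],"dr": [-1.6,-1.8,6.8],"jaw": 0},
    {"linear": [-0.054,-0.0026,-0.014],"dr": [-1.6,-1.8,6.8],"jaw": 0},
    {"linear": [-0.054,0.004,-0.012],"dr": [-1.6,-1.8,6.8],"jaw": 0},
    {"linear": [-0.054,0.011,-0.01],"dr": [-1.6,-1.8,6.8],"jaw": 0}
  ],
  "force": 100
}}

```text
clock: 0.98
tcp_pos: [0.4402, 0.3506, 0.3585]
orientation: [1.584, 2.414, 0.219]
contact_force: [0.5, 0.1, 0.2]
grip_width: 0.0854
```

Run:
```python
from h import *
rep(); S,C,o=frame(*P0); R=toolR(P0); plan([(o+C[:,2]*.134,R)],[8])
```

```text
t 0.975 p [0.4402 0.3506 0.3585] j [-1.23  0.07  0.34  1.84  0.24  1.07 -0.59] F [0.5 0.1 0.2] M [0.03 0.26 0.09] w 0.0854
0 [-0.0297, -0.0139, 0.0101] [-1.4, -1.53, 5.85]
1 [-0.0307, -0.011, 0.0107] [-1.4, -1.53, 5.85]
2 [-0.0314, -0.0081, 0.0113] [-1.4, -1.53, 5.85]
3 [-0.0318, -0.0052, 0.0119] [-1.4, -1.53, 5.85]
4 [-0.0318, -0.0022, 0.0127] [-1.4, -1.53, 5.85]
5 [-0.0316, 0.0007, 0.0135] [-1.4, -1.53, 5.85]
6 [-0.031, 0.0035, 0.0144] [-1.4, -1.53, 5.85]
7 [-0.0301, 0.0063, 0.0153] [-1.4, -1.53, 5.85]
```

Call:
{"fn": "drive_tool", "kwargs": {
  "commands": [
    {"linear": [-0.03,-0.014,0.01],"dr": [-1.4,-1.5,5.85],"jaw": 0},
    {"linear": [-0.031,-0.011,0.0107],"dr": [-1.4,-1.5,5.85],"jaw": 0},
    {"linear": [-0.0314,-0.008,0.0113],"dr": [-1.4,-1.5,5.85],"jaw": 0},
    {"linear": [-0.032,-0.005,0.012],"dr": [-1.4,-1.5,5.85],"jaw": 0},
    {"linear": [-0.032,-0.002,0.0127],"dr": [-1.4,-1.5,5.85],"jaw": 0},
    {"linear": [-0.0316,0.001,0.0135],"dr": [-1.4,-1.5,5.85],"jaw": 0},
    {"linear": [-0.031,0.0035,0.0144],"dr": [-1.4,-1.5,5.85],"jaw": 0},
    {"linear": [-0.03,0.006,0.015],"dr": [-1.4,-1.5,5.85],"jaw": 0}
  ]
}}

```text
clock: 1.98
tcp_pos: [0.4541, 0.0749, 0.2784]
orientation: [2.283, 1.388, 0.393]
contact_force: [0.2, 0.9, -0.3]
grip_width: 0.0857
```

Run:
```python
from h import *
rep(); S,C,o=frame(*P0); R=toolR(P0); plan([(o+C[:,2]*.134,R)],[2])
c=viewer.calibration('wrist'); im=viewer.grab_frame('wrist')[:,:,::-1].copy(); cv2.imwrite('pics/w1.png',im)
p=P0
pts=[(circ(p,.066,.005),(0,0,255)),(circ(p,.050,.005),(255,0,0)),(bar(p),(0,200,0))]
draw(c,im,p,pts,'pics/w1o.png',(0,0,640,480),1.2)
```

```text
t 1.975 p [0.4541 0.0749 0.2784] j [-1.06 -0.15  0.39  2.29  0.72  0.87 -1.58] F [ 0.2  0.9 -0.3] M [ 0.21  0.45 -0.02] w 0.0857
0 [0.0061, -0.0012, -0.0021] [0.12, 0.09, -1.01]
1 [0.0061, -0.0011, -0.0021] [0.12, 0.09, -1.01]
```

View pics/w1o.png

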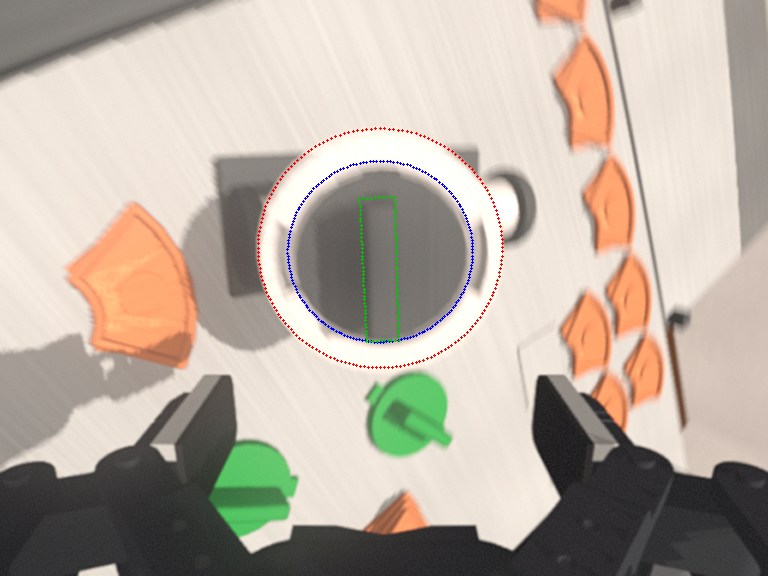

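The wrist view shows the steel cover's collar at (380,248), with the overlay matching the rim. The two green look-alikes are at (408,412) and (250,487). I'll enlarge the bar to check it.

Run:
```python
import cv2,numpy as np
im=cv2.imread('pics/w1.png')[95:315,205:430]
im=cv2.resize(im,None,fx=2.6,fy=2.6,interpolation=cv2.INTER_CUBIC); g=(255*(im/255.)**.5).astype('uint8'); 
g=cv2.convertScaleAbs(g,alpha=1.8,beta=-120);cv2.imwrite('pics/w1c.png',g)
```

```text
(no output)
```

View pics/w1c.png

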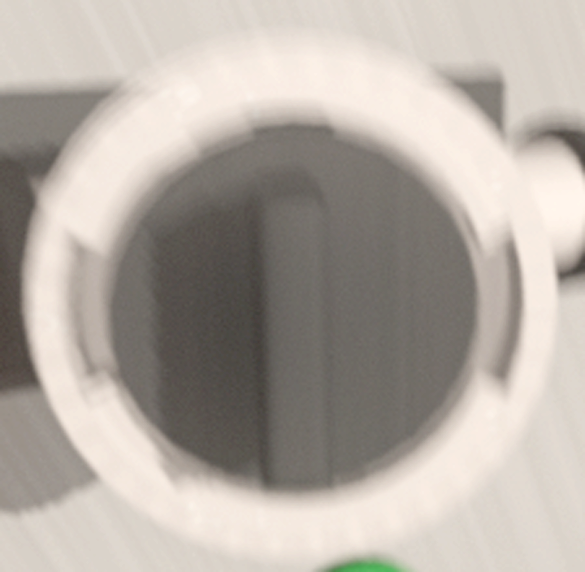

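Run:
```python
from h import *
c=viewer.calibration('wrist')
f=lambda a:np.array(a)/2.6+[205,95]
barp=f([[265,200],[265,480],[323,200],[329,480]]); rim=f([[22,290],[557,290],[290,30],[295,560]])
g=f([[90,307],[500,312]])
def res(p):
    S,C,o=frame(*p); Q=C@Rot.from_euler('z',90,degrees=True).as_matrix(); r=[]
    b=o-.006*C[:,2]
    for k,y in zip(barp,(.008,.008,-.008,-.008)):
        a=proj(c,np.array([b+Q@[-.035,y,.046],b+Q@[.035,y,.046]])); d=a[1]-a[0]; n=np.array([-d[1],d[0]])/np.hypot(*d); r.append((k-a[0])@n)
    u=proj(c,circ(p,.066,.005,720))
    for k in rim: r.append(np.min(np.hypot(*(u-k).T)))
    G=proj(c,np.array([o+C@[s*.052,0,.005] for s in(-1,1)])); r+=list((G-g)[:,1]); return r
for free in (1,):
    s=least_squares(res,P0); print(s.x,np.degrees(s.x[2]),np.round(s.fun,1)); print(np.round(res(P0),1))
```

```text
[ 0.51425277  0.05314117 -0.4953921 ] -28.383876691385584 [ 3.5  2.9 -3.5  0.1  2.1  1.   0.8  1.8  0.8 -0.5]
[  6.8   1.   -0.3  -1.7   0.8   0.6   9.6  10.7  -4.5 -13.1]
```

Call:
{"fn": "drive_tool", "kwargs": {
  "commands": [
    {"linear": [0,0,0],"dr": [0,0,0],"jaw": 0}
  ]
}}

```text
clock: 2.15
tcp_pos: [0.4522, 0.0697, 0.276]
orientation: [2.288, 1.378, 0.385]
contact_force: [-0.1, -0.1, 0.4]
grip_width: 0.0854
```

Run:
```python
from h import *
rep(); c=viewer.calibration('wrist'); im=viewer.grab_frame('wrist')[:,:,::-1].copy(); rep(); cv2.imwrite('pics/w2.png',im)
import pickle; pickle.dump(c,open('w2.pkl','wb'))
S,C,o=frame(*P0); print(proj(c,o))
im=im[95:315,205:430]
im=cv2.resize(im,None,fx=2.6,fy=2.6,interpolation=cv2.INTER_CUBIC); g=(255*(im/255.)**.5).astype('uint8'); 
g=cv2.convertScaleAbs(g,alpha=1.8,beta=-120);cv2.imwrite('pics/w2c.png',g)
```

```text
t 2.15 p [0.4522 0.0697 0.276 ] j [-1.05 -0.15  0.39  2.3   0.72  0.87 -1.59] F [-0.1 -0.1  0.4] M [0.28 0.43 0.02] w 0.0854
t 2.2 p [0.4522 0.0696 0.2759] j [-1.05 -0.15  0.39  2.3   0.72  0.87 -1.59] F [0.1 0.3 0.4] M [0.23 0.43 0.02] w 0.0854
[[317.53037655 202.35071867]]
```

View pics/w2c.png

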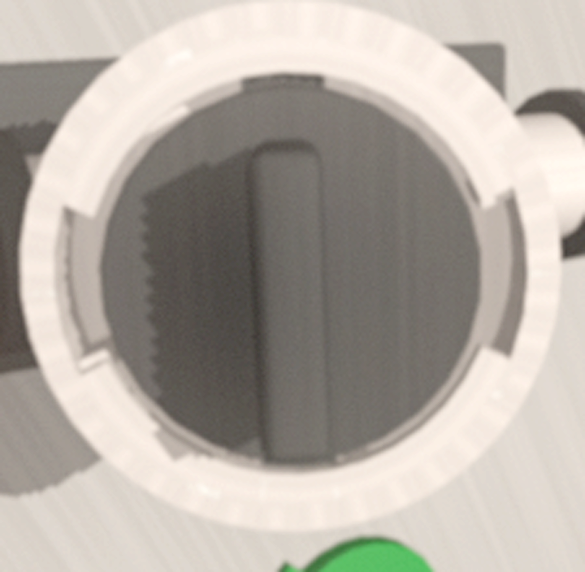

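Run:
```python
from h import *
import pickle; c=pickle.load(open('w2.pkl','rb'))
f=lambda a:np.array(a)/2.6+[205,95]-.3
barp=f([[255,165],[265,445],[320,165],[328,445]]); rim=f([[20,265],[560,270],[290,1],[295,530],[106,457],[478,72]])
g=f([[82,284],[505,272]])
def res(p):
    S,C,o=frame(*p[:3]); Q=C@Rot.from_euler('z',90,degrees=True).as_matrix(); r=[]
    b=o-.006*C[:,2]
    for k,y in zip(barp,(.008,.008,-.008,-.008)):
        a=proj(c,np.array([b+Q@[-.035,y,.046],b+Q@[.035,y,.046]])); d=a[1]-a[0]; n=np.array([-d[1],d[0]])/np.hypot(*d); r.append((k-a[0])@n)
    u=proj(c,circ(p,.066,.005,720))
    for k in rim: r.append(np.min(np.hypot(*(u-k).T)))
    G=proj(c,np.array([o+C@[s*.052,0,.005] for s in(-1,1)])); r+=list((G-g)[:,1]); return r
s=least_squares(res,P0); p=s.x; print(s.x,np.degrees(s.x[2]),np.round(s.fun,1)); print(np.round(res(P0),1))
im=cv2.imread('pics/w2.png')
pts=[(circ(p,.066,.005),(0,0,255)),(circ(p,.050,.005),(255,0,0)),(bar(p),(0,200,0))]
draw(c,im,p,pts,'pics/w2o.png',(200,80,440,310),2.5)
```

```text
[ 0.51655435  0.05976149 -0.45674221] -26.1694010906511 [ 2.7  2.1 -2.  -1.3  1.1  0.3  1.3  0.7  0.7  0.   1.1  1. ]
[ 2.9  0.9 -1.9 -2.5  1.8  0.7  0.5  0.2  0.6  0.7  3.4  1.3]
```

View pics/w2o.png

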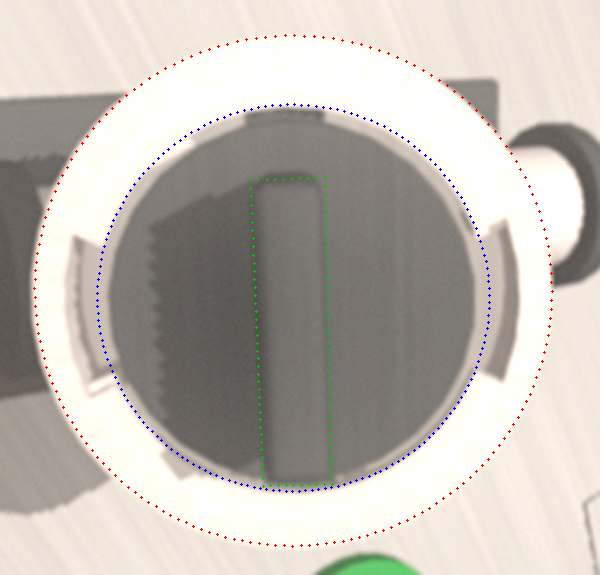

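```bash
sed -i 's/^P0=.*/P0=np.array([.5165,.0598,-.457])/' h.py
python3 - <<'E'
from h import *
S,C,o=frame(*P0); R=toolR(P0); plan([(o+C[:,2]*.08,R),(o+C[:,2]*.014,R)],[3,3])
E
```

```text
0 [0.0066, -0.0008, 0.0157] [0.05, 0.08, -0.55]
1 [0.0066, -0.0007, 0.0157] [0.05, 0.08, -0.55]
2 [0.0066, -0.0006, 0.0157] [0.05, 0.08, -0.55]
3 [0.0, 0.0, 0.022] [0.0, 0.0, -0.0]
4 [0.0, 0.0, 0.022] [0.0, 0.0, -0.0]
5 [0.0, 0.0, 0.022] [0.0, 0.0, -0.0]
```

Call:
{"fn": "drive_tool", "kwargs": {
  "commands": [
    {"linear": [0.0066,-0.001,0.0157],"dr": [0,0,-0.55],"jaw": 0},
    {"linear": [0.0066,-0.001,0.0157],"dr": [0,0,-0.55],"jaw": 0},
    {"linear": [0.0066,0,0.0157],"dr": [0,0,-0.55],"jaw": 0},
    {"linear": [0,0,0],"dr": [0,0,0],"jaw": 0}
  ]
}}

```text
clock: 2.7
tcp_pos: [0.4831, 0.0822, 0.235]
orientation: [2.261, 1.418, 0.382]
contact_force: [-0.6, -0.8, 0.2]
grip_width: 0.0857
```

Run:
```python
from h import *
rep();S,C,o=frame(*P0); R=toolR(P0); plan([(o+C[:,2]*.014,R)],[4])
```

```text
t 2.7 p [0.4831 0.0822 0.235 ] j [-1.04 -0.01  0.44  2.3   0.74  0.71 -1.58] F [-0.6 -0.8  0.2] M [ 0.22  0.53 -0.01] w 0.0857
0 [-0.0014, -0.0002, 0.0166] [0.05, -0.04, 0.09]
1 [-0.0014, -0.0002, 0.0166] [0.05, -0.04, 0.09]
2 [-0.0014, -0.0001, 0.0166] [0.05, -0.04, 0.09]
3 [-0.0014, -0.0001, 0.0166] [0.05, -0.04, 0.09]
```

Call:
{"fn": "drive_tool", "kwargs": {
  "commands": [
    {"linear": [-0.0014,0,0.0166],"dr": [0,0,0.1],"jaw": 0},
    {"linear": [-0.0014,0,0.0166],"dr": [0,0,0.1],"jaw": 0},
    {"linear": [-0.0014,0,0.0166],"dr": [0,0,0.1],"jaw": 0},
    {"linear": [-0.0014,0,0.0166],"dr": [0,0,0],"jaw": 0},
    {"linear": [0,0,0],"dr": [0,0,0],"jaw": 0}
  ]
}}

```text
clock: 3.32
tcp_pos: [0.5127, 0.0666, 0.1799]
orientation: [2.262, 1.418, 0.392]
contact_force: [-0.8, -0.0, 0.3]
grip_width: 0.0856
```

Run:
```python
from h import *
rep();S,C,o=frame(*P0); R=toolR(P0); plan([(o+C[:,2]*.014,R)],[1])
im=viewer.grab_frame('wrist')[:,:,::-1]; cv2.imwrite('pics/w3.png',im)
```

```text
t 3.325 p [0.5127 0.0666 0.1799] j [-0.97  0.15  0.5   2.32  0.8   0.49 -1.62] F [-0.8 -0.   0.3] M [0.18 0.5  0.01] w 0.0856
0 [-0.0044, -0.0019, 0.0021] [0.32, -0.54, 0.19]
```

View pics/w3.png

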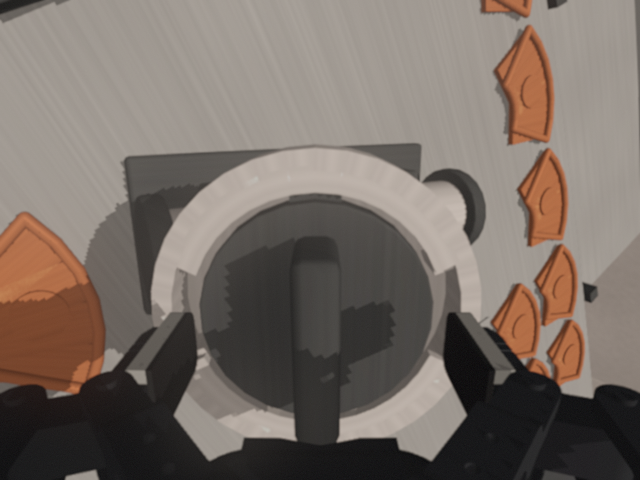

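The bar at (316,340) stands between the jaws, centred side to side. I'll trim the offset and close.

Call:
{"fn": "drive_tool", "kwargs": {
  "commands": [
    {"linear": [-0.0044,-0.0015,0.002],"dr": [0.3,-0.5,0.2],"jaw": 0},
    {"linear": [0,0,0],"dr": [0,0,0],"jaw": 0}
  ]
}}

```text
clock: 3.62
tcp_pos: [0.5108, 0.0642, 0.1791]
orientation: [2.268, 1.413, 0.384]
contact_force: [-1.0, -0.4, 0.7]
grip_width: 0.0856
```

Run:
```python
from h import *
rep();S,C,o=frame(*P0); R=toolR(P0); plan([(o+C[:,2]*.014,R)],[1])
```

```text
t 3.625 p [0.5108 0.0642 0.1791] j [-0.97  0.15  0.5   2.32  0.79  0.5  -1.61] F [-1.  -0.4  0.7] M [ 0.19  0.52 -0.01] w 0.0856
0 [-0.0014, -0.0009, 0.0017] [0.05, -0.22, -0.04]
```

Close the jaws on the bar gently first, then firmly.

Call:
{"fn": "drive_tool", "kwargs": {
  "commands": [
    {"linear": [-0.0014,-0.0009,0.0015],"dr": [0,-0.2,0],"jaw": 0.5},
    {"linear": [0,0,0],"dr": [0,0,0],"jaw": 0.8},
    {"linear": [0,0,0],"dr": [0,0,0],"jaw": 1},
    {"linear": [0,0,0],"dr": [0,0,0],"jaw": 1},
    {"linear": [0,0,0],"dr": [0,0,0],"jaw": 1},
    {"linear": [0,0,0],"dr": [0,0,0],"jaw": 1}
  ],
  "force": 60
}}

```text
clock: 4.38
tcp_pos: [0.5101, 0.0634, 0.178]
orientation: [2.268, 1.411, 0.381]
contact_force: [-2.9, 0.0, 3.6]
grip_width: 0.0145
```

Run:
```python
from h import *
rep();S,C,o=frame(*P0); R=toolR(P0); plan([(o+C[:,2]*.014,R)],[1])
im=viewer.grab_frame('wrist')[:,:,::-1]; cv2.imwrite('pics/w4.png',im)
```

```text
t 4.375 p [0.5101 0.0634 0.178 ] j [-0.97  0.15  0.5   2.32  0.79  0.5  -1.62] F [-2.9  0.   3.6] M [ 0.18  0.6  -0.08] w 0.0145
0 [-0.0004, -0.0002, 0.0009] [0.06, -0.07, -0.05]
```

View pics/w4.png

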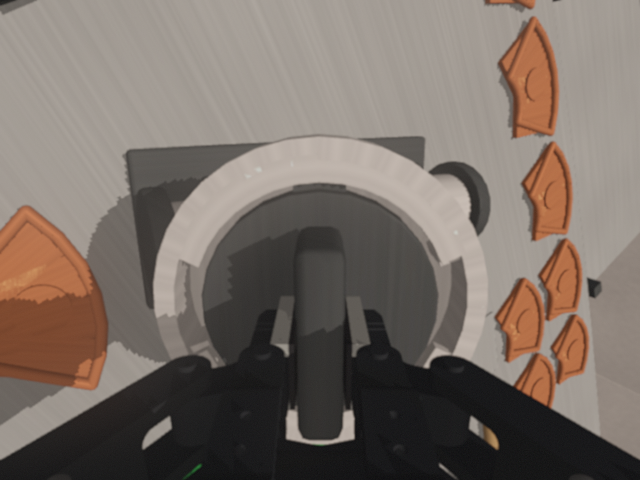

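The bar is gripped at (318,330). Next I'll press in small steps.

Call:
{"fn": "drive_tool", "kwargs": {
  "commands": [
    {"linear": [0,0,0],"dr": [0,0,0],"jaw": 1},
    {"linear": [0,0,0.003],"dr": [0,0,0],"jaw": 1},
    {"linear": [0,0,0.003],"dr": [0,0,0],"jaw": 1},
    {"linear": [0,0,0.002],"dr": [0,0,0],"jaw": 1}
  ],
  "force": 100
}}

```text
clock: 4.92
tcp_pos: [0.5138, 0.0616, 0.171]
orientation: [2.268, 1.411, 0.381]
contact_force: [-6.7, 1.2, 9.7]
grip_width: 0.0141
```

```bash
cat >> h.py <<'E'
def rel():
    p,R,o=rep(); S,C,c=frame(*P0); print('in collar frame mm',((p-c)@C*1000).round(1),'turn',(-np.degrees(Rot.from_matrix(toolR(P0).T@R).as_rotvec())).round(2),'F collar',(np.array(o['contact_force'])@C).round(1),'Maxis',(np.array(o['moment'])@C).round(2))
E
python3 -c "
from h import *
rel()"
```

```text
t 4.925 p [0.5138 0.0616 0.171 ] j [-0.96  0.17  0.51  2.33  0.8   0.47 -1.62] F [-6.7  1.2  9.7] M [-0.05  0.88 -0.25] w 0.0141
in collar frame mm [0.2 0.4 6.8] turn [ 0.07 -0.08 -0.07] F collar [-0.8 -1.9 11.7] Maxis [-0.5   0.76 -0.  ]
```

Pressed about 7 mm, and the force fits the spring (about 15 N including weight). Now I'll turn.

Call:
{"fn": "drive_tool", "kwargs": {
  "commands": [
    {"linear": [0,0,0.0003],"dr": [0,0,0],"jaw": 1},
    {"linear": [0,0,0.0003],"dr": [0,0,-3],"jaw": 1},
    {"linear": [0,0,0.0003],"dr": [0,0,-5],"jaw": 1}
  ]
}}

```text
clock: 5.3
tcp_pos: [0.5142, 0.0621, 0.1702]
orientation: [2.152, 1.562, 0.336]
contact_force: [-8.1, 2.7, 9.7]
grip_width: 0.0142
```

```bash
python3 -c "
from h import *
rel()"
```

```text
t 5.3 p [0.5142 0.0621 0.1702] j [-0.95  0.17  0.49  2.32  0.81  0.47 -1.49] F [-8.1  2.7  9.7] M [ 0.22  0.91 -0.38] w 0.0142
in collar frame mm [-0.1  1.   6.1] turn [ 0.06 -0.11  8.08] F collar [-2.5 -1.1 12.6] Maxis [-0.37  0.91 -0.22]
```

Call:
{"fn": "drive_tool", "kwargs": {
  "commands": [
    {"linear": [-0.0004,0,0],"dr": [0,0,-6],"jaw": 1},
    {"linear": [-0.0003,0,0],"dr": [0,0,-6],"jaw": 1},
    {"linear": [-0.0002,0,0],"dr": [0,0,-6],"jaw": 1}
  ]
}}

```text
clock: 5.68
tcp_pos: [0.5139, 0.0628, 0.1706]
orientation: [1.857, 1.872, 0.231]
contact_force: [-7.8, 1.9, 8.8]
grip_width: 0.0138
```

```bash
python3 -c "
from h import *
rel()"
```

```text
t 5.675 p [0.5139 0.0628 0.1706] j [-0.91  0.17  0.44  2.32  0.82  0.48 -1.18] F [-7.8  1.9  8.8] M [ 0.05  0.82 -0.43] w 0.0138
in collar frame mm [-0.4  1.6  6.6] turn [ 0.07 -0.25 26.6 ] F collar [-2.4 -1.7 11.6] Maxis [-0.49  0.75 -0.21]
```

Call:
{"fn": "drive_tool", "kwargs": {
  "commands": [
    {"linear": [-0.0008,-0.0002,0],"dr": [0,0,-6],"jaw": 1},
    {"linear": [-0.0008,-0.0003,0],"dr": [0,0,-7],"jaw": 1},
    {"linear": [-0.0005,-0.0004,0],"dr": [0,0,-7],"jaw": 1}
  ]
}}

```text
clock: 6.05
tcp_pos: [0.5132, 0.0628, 0.1709]
orientation: [1.482, 2.164, 0.111]
contact_force: [-6.9, 2.3, 8.1]
grip_width: 0.014
```

```bash
python3 -c "
from h import *
rel()"
```

```text
t 6.05 p [0.5132 0.0628 0.1709] j [-0.87  0.16  0.39  2.32  0.83  0.48 -0.83] F [-6.9  2.3  8.1] M [ 0.12  0.86 -0.46] w 0.014
in collar frame mm [-0.7  1.2  7.3] turn [ 0.16 -0.43 47.23] F collar [-2.3 -1.  10.6] Maxis [-0.46  0.82 -0.26]
```

Call:
{"fn": "drive_tool", "kwargs": {
  "commands": [
    {"linear": [-0.0005,-0.0002,0],"dr": [0,0,-7],"jaw": 1},
    {"linear": [-0.0005,-0.0003,0],"dr": [0,0,-7],"jaw": 1},
    {"linear": [-0.0004,-0.0004,0],"dr": [0,0,-7],"jaw": 1},
    {"linear": [-0.0003,-0.0004,0],"dr": [0,0,-7],"jaw": 1}
  ]
}}

```text
clock: 6.55
tcp_pos: [0.5119, 0.0621, 0.1709]
orientation: [0.894, 2.464, -0.064]
contact_force: [-7.2, 1.3, 8.3]
grip_width: 0.0143
```

```bash
python3 -c "
from h import *
rel()"
```

```text
t 6.55 p [0.5119 0.0621 0.1709] j [-0.81  0.16  0.34  2.32  0.84  0.49 -0.33] F [-7.2  1.3  8.3] M [-0.04  0.74 -0.52] w 0.0143
in collar frame mm [-1.4  0.   7.7] turn [ 0.24 -0.51 76.15] F collar [-1.9 -2.  10.7] Maxis [-0.57  0.65 -0.27]
```

Call:
{"fn": "drive_tool", "kwargs": {
  "commands": [
    {"linear": [-0.0005,0,0],"dr": [0,0,-6.5],"jaw": 1},
    {"linear": [-0.0005,0,0],"dr": [0,0,-6.5],"jaw": 1},
    {"linear": [0,0,0],"dr": [0,0,0],"jaw": 1}
  ]
}}

```text
clock: 6.92
tcp_pos: [0.5116, 0.0615, 0.171]
orientation: [0.6, 2.559, -0.146]
contact_force: [-6.8, 0.6, 8.2]
grip_width: 0.014
```

```bash
python3 -c "
from h import *
rel()
im=viewer.grab_frame('wrist')[:,:,::-1]; cv2.imwrite('pics/w5.png',im)
"
```

```text
t 6.925 p [0.5116 0.0615 0.171 ] j [-0.79  0.16  0.31  2.32  0.84  0.5  -0.1 ] F [-6.8  0.6  8.2] M [-0.33  0.51 -0.18] w 0.014
in collar frame mm [-1.4 -0.6  7.8] turn [ 0.22 -0.49 89.65] F collar [-1.5 -2.5 10.3] Maxis [-0.54  0.31  0.1 ]
```

View pics/w5.png

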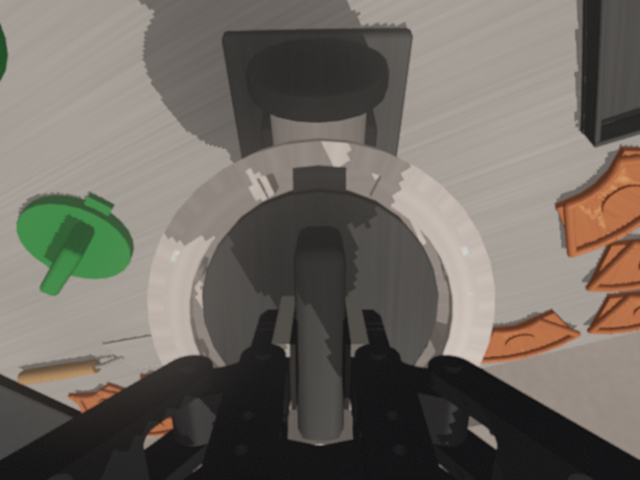

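The cover's lug at (320,178) is centred in the lower gap (edges about 265 and 378). I'll lift along the axis.

Call:
{"fn": "drive_tool", "kwargs": {
  "commands": [
    {"linear": [0,0,-0.005],"dr": [0,0,0],"jaw": 1},
    {"linear": [0,0,-0.006],"dr": [0,0,0],"jaw": 1},
    {"linear": [0,0,-0.006],"dr": [0,0,0],"jaw": 1},
    {"linear": [0,0,-0.006],"dr": [0,0,0],"jaw": 1}
  ]
}}

```text
clock: 7.48
tcp_pos: [0.5003, 0.0657, 0.1903]
orientation: [0.601, 2.561, -0.149]
contact_force: [-0.0, 0.1, -5.0]
grip_width: 0.0141
```

```bash
python3 -c "
from h import *
rel()
"
```

```text
t 7.475 p [0.5003 0.0657 0.1903] j [-0.8   0.1   0.29  2.32  0.8   0.56 -0.06] F [-0.   0.1 -5. ] M [ 0.4   0.9  -0.03] w 0.0141
in collar frame mm [-2.2 -1.8 30.5] turn [ 5.000e-02 -4.500e-01  8.968e+01] F collar [-2.6  0.1 -4.3] Maxis [-0.05  0.99 -0.  ]
```

Call:
{"fn": "drive_tool", "kwargs": {
  "commands": [
    {"linear": [-0.0005,0.0007,-0.008],"dr": [0,0,0],"jaw": 1},
    {"linear": [-0.0003,0.0005,-0.012],"dr": [0,0,0],"jaw": 1},
    {"linear": [0,0,-0.02],"dr": [0,0,0],"jaw": 1},
    {"linear": [0,0,-0.025],"dr": [0,0,0],"jaw": 1},
    {"linear": [0,0,-0.025],"dr": [0,0,0],"jaw": 1},
    {"linear": [0,0,0],"dr": [0,0,0],"jaw": 1}
  ]
}}

```text
clock: 8.22
tcp_pos: [0.4571, 0.0869, 0.2725]
orientation: [0.602, 2.564, -0.148]
contact_force: [-0.5, 0.9, -3.9]
grip_width: 0.0142
```

```bash
python3 -c "
from h import *
rel()
im=viewer.grab_frame('wrist')[:,:,::-1]; cv2.imwrite('pics/w6.png',im)
p,R,o=st(); print(R)
"
```

```text
t 8.225 p [0.4571 0.0869 0.2725] j [-0.87 -0.1   0.21  2.27  0.67  0.83  0.03] F [-0.5  0.9 -3.9] M [ 0.43  0.95 -0.06] w 0.0142
in collar frame mm [ -2.7  -1.9 125.7] turn [-0.09 -0.6  89.69] F collar [-2.7  0.6 -3. ] Maxis [-0.06  1.04 -0.03]
[[-0.77854078  0.44364285  0.44390908]
 [ 0.38864502  0.8961843  -0.21402978]
 [-0.49277713  0.00589213 -0.87013561]]
```

View pics/w6.png

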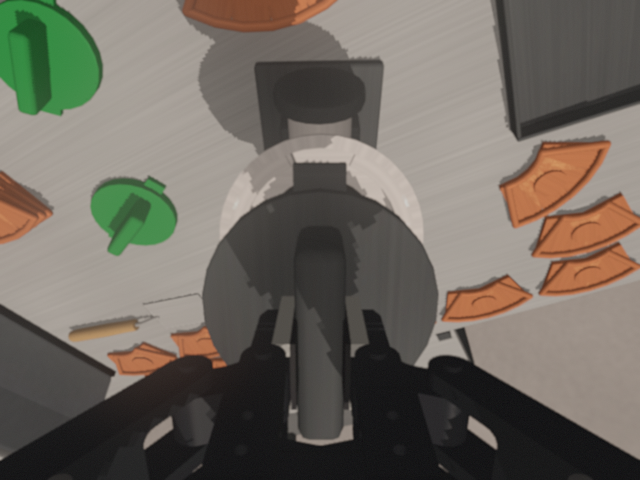

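```bash
cat >> h.py <<'E'
x=np.array([-.89,.456,0]);x/=np.linalg.norm(x); RT=np.c_[x,np.cross([0,0,-1],x),[0,0,-1]]
E
python3 -c "
from h import *
p,R,o=st(); rv=Rot.from_matrix(R.T@RT).as_rotvec(); Rm=R@Rot.from_rotvec(rv*.4).as_matrix()
plan([([.46,.15,.29],Rm),([.50,.317,.15],RT)],[3,5])
"
```

```text
0 [0.0044, 0.0195, -0.0095] [0.07, 3.94, 0.09]
1 [0.0051, 0.0195, -0.0092] [0.07, 3.94, 0.09]
2 [0.0058, 0.0195, -0.0088] [0.07, 3.94, 0.09]
3 [0.016, 0.0333, 0.0244] [0.06, 3.54, 0.08]
4 [0.0145, 0.0333, 0.0253] [0.06, 3.54, 0.08]
5 [0.013, 0.0333, 0.0261] [0.06, 3.54, 0.08]
6 [0.0114, 0.0333, 0.0269] [0.06, 3.54, 0.08]
7 [0.0098, 0.0334, 0.0275] [0.06, 3.54, 0.08]
```

Call:
{"fn": "drive_tool", "kwargs": {
  "commands": [
    {"linear": [0.0045,0.0195,-0.0095],"dr": [0,3.9,0],"jaw": 1},
    {"linear": [0.005,0.0195,-0.009],"dr": [0,3.9,0],"jaw": 1},
    {"linear": [0.006,0.0195,-0.009],"dr": [0,3.9,0],"jaw": 1},
    {"linear": [0.016,0.033,0.0244],"dr": [0,3.5,0],"jaw": 1},
    {"linear": [0.0145,0.033,0.025],"dr": [0,3.5,0],"jaw": 1},
    {"linear": [0.013,0.033,0.026],"dr": [0,3.5,0],"jaw": 1},
    {"linear": [0.0114,0.033,0.027],"dr": [0,3.5,0],"jaw": 1},
    {"linear": [0.01,0.033,0.0275],"dr": [0,3.5,0],"jaw": 1}
  ]
}}

```text
clock: 9.28
tcp_pos: [0.4976, 0.3158, 0.1394]
orientation: [-0.723, -3.046, 0.002]
contact_force: [0.7, 0.2, -3.6]
grip_width: 0.0141
```

```bash
python3 -c "
from h import *
rep(); plan([([.501,.317,.08],RT)],[4])
"
```

```text
t 9.275 p [0.4976 0.3158 0.1394] j [-0.82  0.45  0.19  1.85 -0.12  0.86  0.54] F [ 0.7  0.2 -3.6] M [ 0.03 -0.06  0.01] w 0.0141
0 [-0.0008, 0.0007, 0.0148] [-0.06, -0.15, 0.11]
1 [-0.0007, 0.0007, 0.0148] [-0.06, -0.15, 0.11]
2 [-0.0007, 0.0007, 0.0148] [-0.06, -0.15, 0.11]
3 [-0.0007, 0.0007, 0.0148] [-0.06, -0.15, 0.11]
```

Call:
{"fn": "drive_tool", "kwargs": {
  "commands": [
    {"linear": [0,0,0.01],"dr": [0,0,0],"jaw": 1},
    {"linear": [-0.001,0,0.015],"dr": [0,-0.2,0],"jaw": 1},
    {"linear": [-0.001,0,0.015],"dr": [0,0,0],"jaw": 1},
    {"linear": [0,0,0.01],"dr": [0,0,0],"jaw": 1},
    {"linear": [0,0,0],"dr": [0,0,0],"jaw": 1}
  ]
}}

```text
clock: 9.9
tcp_pos: [0.4981, 0.3115, 0.0818]
orientation: [-0.724, -3.048, 0.017]
contact_force: [0.2, 0.4, -3.3]
grip_width: 0.0142
```

```bash
python3 -c "
from h import *
rep(); plan([([.501,.317,.035],RT)],[4])
for n in ('side','top'):
  im=viewer.grab_frame(n)[:,:,::-1]; cv2.imwrite('pics/%s7.png'%n,im)
a=cv2.imread('pics/side7.png')[130:280,180:360];b=cv2.imread('pics/top7.png')[190:350,110:270]
g=lambda a,s:cv2.convertScaleAbs(cv2.resize(a,None,fx=s,fy=s,interpolation=cv2.INTER_CUBIC),alpha=1.8,beta=15)
cv2.imwrite('pics/s7c.png',g(a,4));cv2.imwrite('pics/t7c.png',g(b,3.5))
"
```

```text
t 9.9 p [0.4981 0.3115 0.0818] j [-0.8   0.53  0.18  1.89 -0.13  0.75  0.56] F [ 0.2  0.4 -3.3] M [ 0.05 -0.03 -0.02] w 0.0142
0 [-0.0001, 0.0017, 0.0117] [-0.18, -0.09, 0.1]
1 [-0.0001, 0.0017, 0.0117] [-0.18, -0.09, 0.1]
2 [-0.0001, 0.0016, 0.0117] [-0.18, -0.09, 0.1]
3 [-0.0, 0.0016, 0.0117] [-0.18, -0.09, 0.1]
```

View pics/s7c.png

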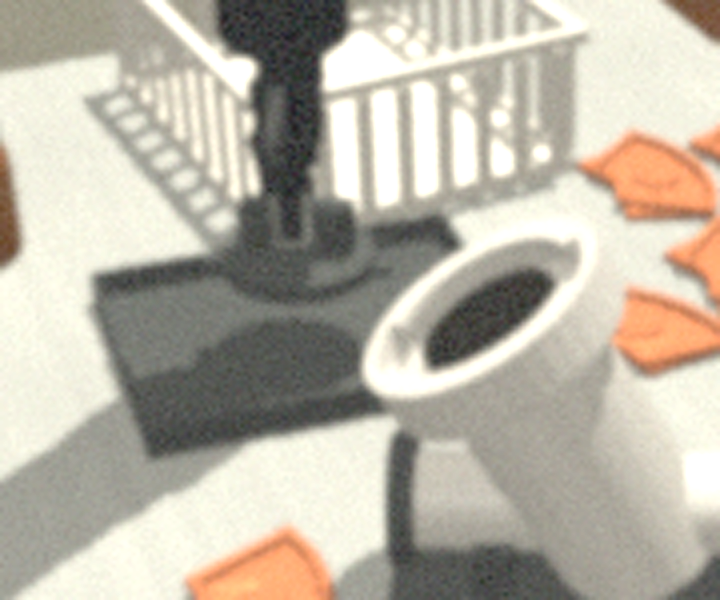

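View pics/t7c.png

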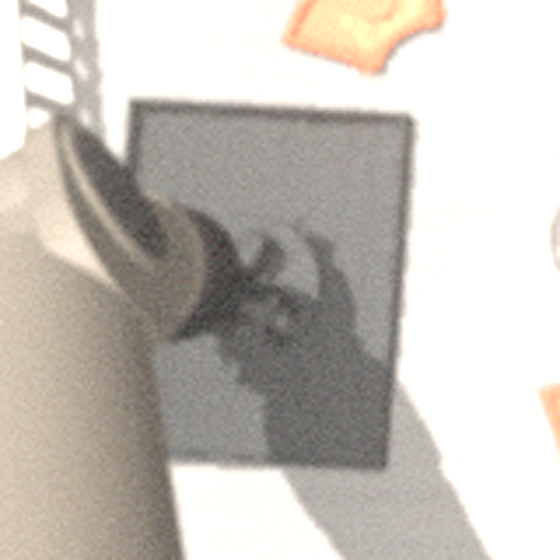

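The cover hangs level over the tray, with its shadow inside the walls. I'll lower it.

Call:
{"fn": "drive_tool", "kwargs": {
  "commands": [
    {"linear": [0,0.002,0.012],"dr": [-0.2,0,0],"jaw": 1},
    {"linear": [0,0.002,0.012],"dr": [-0.2,0,0],"jaw": 1},
    {"linear": [0,0.001,0.012],"dr": [-0.2,0,0],"jaw": 1},
    {"linear": [0,0,0.006],"dr": [-0.2,0,0],"jaw": 1},
    {"linear": [0,0,0],"dr": [0,0,0],"jaw": 1}
  ]
}}

```text
clock: 10.62
tcp_pos: [0.5014, 0.3174, 0.0386]
orientation: [-0.724, -3.053, -0.011]
contact_force: [0.1, -0.3, -4.5]
grip_width: 0.0142
```

```bash
python3 -c "
from h import *
rep(); plan([([.501,.317,.028],RT)],[1])
"
```

```text
t 10.625 p [0.5014 0.3174 0.0386] j [-0.78  0.59  0.16  1.9  -0.16  0.66  0.57] F [ 0.1 -0.3 -4.5] M [-0.02  0.03 -0.01] w 0.0142
0 [0.0001, -0.0006, 0.0106] [0.34, -0.3, 0.43]
```

Call:
{"fn": "drive_tool", "kwargs": {
  "commands": [
    {"linear": [0,0,0.003],"dr": [0.3,-0.3,0],"jaw": 1},
    {"linear": [0,0,0.003],"dr": [0,0,0],"jaw": 1},
    {"linear": [0,0,0.002],"dr": [0,0,0],"jaw": 1},
    {"linear": [0,0,0.001],"dr": [0,0,0],"jaw": 1},
    {"linear": [0,0,0],"dr": [0,0,0],"jaw": 1}
  ]
}}

```text
clock: 11.25
tcp_pos: [0.502, 0.3179, 0.0299]
orientation: [0.725, 3.055, 0.002]
contact_force: [-0.5, 0.1, -4.5]
grip_width: 0.0143
```

```bash
python3 -c "
from h import *
rep(); plan([([.501,.317,.025],RT)],[1])
"
```

```text
t 11.25 p [0.502  0.3179 0.0299] j [-0.79  0.61  0.16  1.9  -0.15  0.64  0.57] F [-0.5  0.1 -4.5] M [-0.02 -0.01 -0.01] w 0.0143
0 [0.0005, -0.0012, 0.0049] [0.1, 0.06, 0.43]
```

Call:
{"fn": "drive_tool", "kwargs": {
  "commands": [
    {"linear": [0,0,0.0015],"dr": [0,0,0],"jaw": 1},
    {"linear": [0,0,0.0015],"dr": [0,0,0],"jaw": 1},
    {"linear": [0,0,0.001],"dr": [0,0,0],"jaw": 1},
    {"linear": [0,0,0],"dr": [0,0,0],"jaw": 1}
  ]
}}

```text
clock: 11.75
tcp_pos: [0.5021, 0.3179, 0.0257]
orientation: [0.725, 3.055, 0.003]
contact_force: [-0.3, 0.1, -4.4]
grip_width: 0.0143
```

Call:
{"fn": "drive_tool", "kwargs": {
  "commands": [
    {"linear": [0,0,0.001],"dr": [0,0,0],"jaw": 1},
    {"linear": [0,0,0],"dr": [0,0,0],"jaw": 1}
  ]
}}

```text
clock: 12.0
tcp_pos: [0.5022, 0.318, 0.0256]
orientation: [0.725, 3.055, 0.003]
contact_force: [-0.2, 0.0, -2.9]
grip_width: 0.0143
```

Call:
{"fn": "drive_tool", "kwargs": {
  "commands": [
    {"linear": [0,0,0.001],"dr": [0,0,0],"jaw": 1},
    {"linear": [0,0,0.001],"dr": [0,0,0],"jaw": 1},
    {"linear": [0,0,0],"dr": [0,0,0],"jaw": 1}
  ]
}}

```text
clock: 12.38
tcp_pos: [0.5023, 0.3181, 0.0256]
orientation: [0.725, 3.055, 0.004]
contact_force: [-0.2, -1.3, -2.9]
grip_width: 0.0139
```

The cover is on the floor: the TCP stopped descending at 0.0256 m, and the held load has dropped. I'll release it.

Call:
{"fn": "drive_tool", "kwargs": {
  "commands": [
    {"linear": [0,0,0],"dr": [0,0,0],"jaw": 0.78},
    {"linear": [0,0,0],"dr": [0,0,0],"jaw": 0.7},
    {"linear": [0,0,0],"dr": [0,0,0],"jaw": 0.55},
    {"linear": [0,0,0],"dr": [0,0,0],"jaw": 0.5}
  ],
  "force": 20
}}

```text
clock: 12.88
tcp_pos: [0.5036, 0.319, 0.0261]
orientation: [0.725, 3.053, 0.007]
contact_force: [-0.0, 0.1, 0.6]
grip_width: 0.0426
```

```bash
python3 -c "
from h import *
rep()
im=viewer.grab_frame('wrist')[:,:,::-1]; cv2.imwrite('pics/w8.png',im)"
```

```text
t 12.875 p [0.5036 0.319  0.0261] j [-0.79  0.61  0.16  1.9  -0.15  0.63  0.57] F [-0.   0.1  0.6] M [-0.04  0.04  0.02] w 0.0426
```

View pics/w8.png

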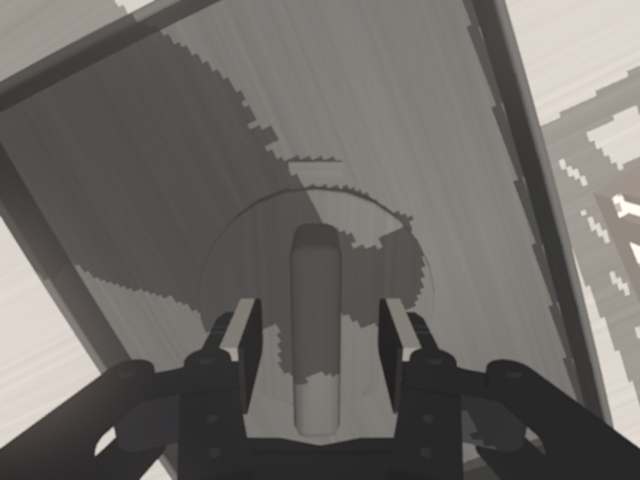

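The jaws are clear of the bar on both sides (260–378 against 292–342), and the cover sits in the tray. I'll retreat straight up and then away.

Call:
{"fn": "drive_tool", "kwargs": {
  "commands": [
    {"linear": [0,0,-0.01],"dr": [0,0,0],"jaw": 0.5},
    {"linear": [0,0,-0.02],"dr": [0,0,0],"jaw": 0.5},
    {"linear": [0,0,-0.04],"dr": [0,0,0],"jaw": 0.5},
    {"linear": [0,0,-0.05],"dr": [0,0,0],"jaw": 0.5},
    {"linear": [0,0,-0.05],"dr": [0,0,0],"jaw": 0.5},
    {"linear": [0.02,0,-0.03],"dr": [0,0,0],"jaw": 0.5},
    {"linear": [0.03,0,0],"dr": [0,0,0],"jaw": 0.5},
    {"linear": [0,0,0],"dr": [0,0,0],"jaw": 0.5}
  ]
}}

```text
clock: 13.92
tcp_pos: [0.4577, 0.3411, 0.2379]
orientation: [0.727, 3.051, 0.014]
contact_force: [0.6, -0.6, -0.1]
grip_width: 0.0425
```

Run:
```python
from h import *
rep()
for n in ('side','top','wrist'):
  im=viewer.grab_frame(n)[:,:,::-1]; cv2.imwrite('pics/%s9.png'%n,im)
a=cv2.imread('pics/side9.png')[130:280,180:360]
g=lambda a,s:cv2.convertScaleAbs(cv2.resize(a,None,fx=s,fy=s,interpolation=cv2.INTER_CUBIC),alpha=1.8,beta=15)
cv2.imwrite('pics/s9c.png',g(a,4))
c=viewer.calibration('wrist')
t=viewer.calibration('top'); tr=np.array([[58,195],[322,208],[300,545],[32,523]])/3.3+[130,160]-.3
w=hit(t,tr,.022); print(proj(c,w).round(0))
o=np.array([.502,.318,.004]); a=np.linspace(0,2*np.pi,100)
im=cv2.imread('pics/wrist9.png')
draw(c,im,None,[(o+np.c_[.047*np.cos(a),.047*np.sin(a),0*a+.012],(0,0,255)),(w,(0,255,0)),(o[None],(255,0,0))],'pics/w9o.png',(0,0,640,480),1.2)
```

```text
t 13.925 p [0.4577 0.3411 0.2379] j [-0.92  0.29  0.21  1.82 -0.07  1.02  0.42] F [ 0.6 -0.6 -0.1] M [ 0.   -0.06 -0.01] w 0.0425
[[458. 325.]
 [277. 394.]
 [157. 175.]
 [367.  86.]]
```

View pics/s9c.png

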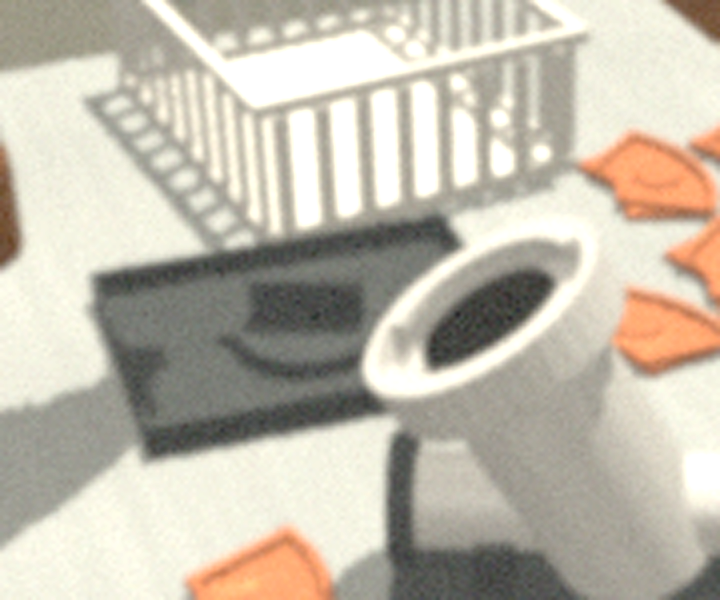

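View pics/w9o.png

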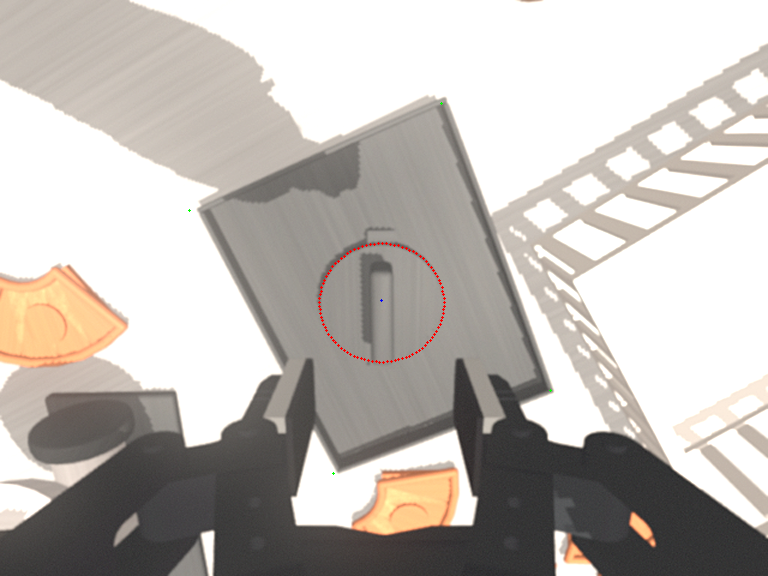

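View pics/top9.png

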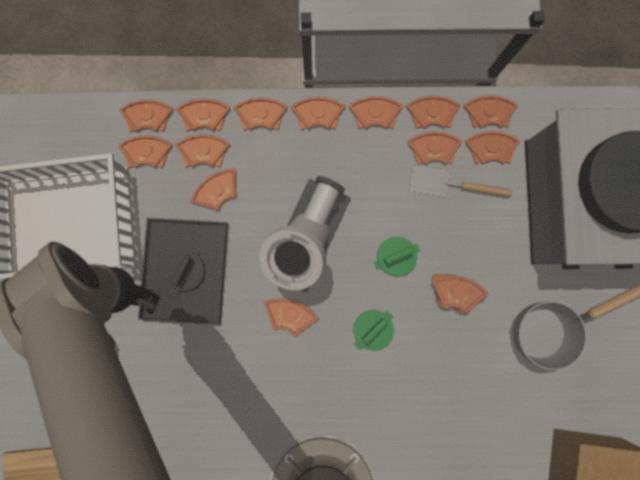

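The cover lies flat and central in the tray (top view (187,272), tray centre about (184,271)). The moulds have not moved and the arm is free, so I'll hand in.

```bash
python3 -c "
from bench import job
print(job.hand_in())"
```

```text
the job is handed in; nothing more can be done
None
```

The cover is off the strainer and lying flat in the tray with its grip bar up, and the job is handed in. The hand-in reports no verdict, so this rests on my own checks.

- **Press:** I gripped the bar and pressed the cover about 7–9 mm down its axis before turning. That depth comes from the tool's travel; the force read just before turning, about 15 N with the cover's weight, agrees with the seal spring.
- **Turn:** I turned it 89.7° counter-clockwise and saw the lug centred in the lower gap. Readings stayed low, at most about 13 N of force and about 1 N m of moment.
- **Lift and placing:** I lifted it straight out along its axis and lowered it in steps of 1–1.5 mm. Contact was about 1.5 N.
- **Last checks:**
  - The cover lies within a few millimetres of the tray's centre.
  - The copper moulds and the green look-alikes are unmoved in the top view.
  - The gripper is clear of everything, with near-zero force.
  - The robot's clock read about 14 s.

One check disagreed at first. A fit from the wrist camera used a picture taken while the arm was still settling; I retook it with the arm still and used that result. In the last wrist overlay, the tray corners I had measured from the top camera sat up to about 10 pixels off on one side. That is a small error against the room allowed.

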